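# Sign the seasoning pots in at the label reader and dock them

### The job

Sign in the seasoning pots that are on the worktop, first the blue-lidded, then the yellow, then the red (one may be missing). Hold each pot upright about 3 cm in front of the reader's window, each label in turn facing it squarely for two full seconds: white, then orange, then green. Then lower it gently, without forcing it, into the docking cup of its own colour, so that its rounded foot is fully seated and the white label stands over the cup's tab; knock nothing over and leave the salt shaker and tape where they are.

Things in the scene. Friction and masses are not known exactly. Their poses are not given: they have to be found in the camera images.
- reader_window (a point): centre of the square dark-red window (52 mm, white cross) on the upright front face of a black label reader, 142 mm above the worktop; the reader is fixed, its head is 84 mm wide and tall (top at 184 mm), it does not fall or move. This point's own x axis points straight out of the window, level.
- blue_pot: loose dark steel seasoning pot, blue lid, about 160 g, 76 mm tall, 54 mm diameter; may be absent. Origin: centre of the underside, z up. Rounded foot: flat 32 mm across at the bottom, full width from 18 mm up; stands by itself. Upright round knob on the lid, 24 mm diameter, 54 to 76 mm above the underside: grip it from above, at any yaw.
- blue_white_label (a point): centre of the white label (17 x 19 mm) on the side of the blue-lidded pot, 27 mm from its axis, 33 mm above its underside, at 180 degrees counter-clockwise (from above) from the pot's x axis. Its own x axis points outward from the pot.
- blue_orange_label (a point): centre of the orange label (17 x 19 mm) on the side of the blue-lidded pot, 27 mm from its axis, 33 mm above its underside, at 300 degrees counter-clockwise (from above) from the pot's x axis. Its own x axis points outward from the pot.
- blue_green_label (a point): centre of the green label (17 x 19 mm) on the side of the blue-lidded pot, 27 mm from its axis, 33 mm above its underside, at 60 degrees counter-clockwise (from above) from the pot's x axis. Its own x axis points outward from the pot.
- blue_cup: loose steel docking cup, 350 g, blue band round its foot, blue tab on its rim, 72 mm across, 32 mm tall. Origin: centre of the underside. Conical hollow, 62 mm wide at the rim, 38 mm at its floor, 11 mm above the underside; a pot's foot centres itself in it and rests on that floor (pot origin 11 mm above cup origin).
- blue_cup_tab (a point): the blue tab on the rim of the blue cup, 40 mm from its axis, 31 mm above its underside; its own x axis points outward (the cup's -x).
- yellow_pot: loose dark steel seasoning pot, yellow lid, about 160 g, 76 mm tall, 54 mm diameter; may be absent. Origin: centre of the underside, z up. Rounded foot: flat 32 mm across at the bottom, full width from 18 mm up; stands by itself. Upright round knob on the lid, 24 mm diameter, 54 to 76 mm above the underside: grip it from above, at any yaw.
- yellow_white_label (a point): centre of the white label (17 x 19 mm) on the side of the yellow-lidded pot, 27 mm from its axis, 33 mm above its underside, at 180 degrees counter-clockwise (from above) from the pot's x axis. Its own x axis points outward from the pot.
- yellow_orange_label (a point): centre of the orange label (17 x 19 mm) on the side of the yellow-lidded pot, 27 mm from its axis, 33 mm above its underside, at 300 degrees counter-clockwise (from above) from the pot's x axis. Its own x axis points outward from the pot.
- yellow_green_label (a point): centre of the green label (17 x 19 mm) on the side of the yellow-lidded pot, 27 mm from its axis, 33 mm above its underside, at 60 degrees counter-clockwise (from above) from the pot's x axis. Its own x axis points outward from the pot.
- yellow_cup: loose steel docking cup, 350 g, yellow band round its foot, yellow tab on its rim, 72 mm across, 32 mm tall. Origin: centre of the underside. Conical hollow, 62 mm wide at the rim, 38 mm at its floor, 11 mm above the underside; a pot's foot centres itself in it and rests on that floor (pot origin 11 mm above cup origin).
- yellow_cup_tab (a point): the yellow tab on the rim of the yellow cup, 40 mm from its axis, 31 mm above its underside; its own x axis points outward (the cup's -x).
- red_pot: loose dark steel seasoning pot, red lid, about 160 g, 76 mm tall, 54 mm diameter; may be absent. Origin: centre of the underside, z up. Rounded foot: flat 32 mm across at the bottom, full width from 18 mm up; stands by itself. Upright round knob on the lid, 24 mm diameter, 54 to 76 mm above the underside: grip it from above, at any yaw.
- red_white_label (a point): centre of the white label (17 x 19 mm) on the side of the red-lidded pot, 27 mm from its axis, 33 mm above its underside, at 180 degrees counter-clockwise (from above) from the pot's x axis. Its own x axis points outward from the pot.
- red_orange_label (a point): centre of the orange label (17 x 19 mm) on the side of the red-lidded pot, 27 mm from its axis, 33 mm above its underside, at 300 degrees counter-clockwise (from above) from the pot's x axis. Its own x axis points outward from the pot.
- red_green_label (a point): centre of the green label (17 x 19 mm) on the side of the red-lidded pot, 27 mm from its axis, 33 mm above its underside, at 60 degrees counter-clockwise (from above) from the pot's x axis. Its own x axis points outward from the pot.
- red_cup: loose steel docking cup, 350 g, red band round its foot, red tab on its rim, 72 mm across, 32 mm tall. Origin: centre of the underside. Conical hollow, 62 mm wide at the rim, 38 mm at its floor, 11 mm above the underside; a pot's foot centres itself in it and rests on that floor (pot origin 11 mm above cup origin).
- red_cup_tab (a point): the red tab on the rim of the red cup, 40 mm from its axis, 31 mm above its underside; its own x axis points outward (the cup's -x).
- salt_shaker: bystander: small glass salt shaker, 45 mm diameter, 87 mm tall, loose. Origin: centre of the underside.
- tape_roll: bystander: roll of tape lying flat, 104 mm across, 25 mm tall, loose. Origin: centre of the underside.

How it is judged:
On the way, in this order (a step that is already met when the one before it is completed fails the run):
1. the white label of the blue pot is shown to the reader: within 50 mm of the window's centre and facing it squarely (within 0.35 rad), the pot upright (within 0.35 rad), for 2 s (distance between blue_white_label and reader_window below 0.05 m and angle between the x axis of blue_white_label and the x axis of reader_window, either way round below 0.35 rad and angle between blue_pot's own z axis and vertical below 0.35 rad), for 2 s.
2. the orange label of the blue pot is shown to the reader: within 50 mm of the window's centre and facing it squarely (within 0.35 rad), the pot upright (within 0.35 rad), for 2 s (distance between blue_orange_label and reader_window below 0.05 m and angle between the x axis of blue_orange_label and the x axis of reader_window, either way round below 0.35 rad and angle between blue_pot's own z axis and vertical below 0.35 rad), for 2 s.
3. the green label of the blue pot is shown to the reader: within 50 mm of the window's centre and facing it squarely (within 0.35 rad), the pot upright (within 0.35 rad), for 2 s (distance between blue_green_label and reader_window below 0.05 m and angle between the x axis of blue_green_label and the x axis of reader_window, either way round below 0.35 rad and angle between blue_pot's own z axis and vertical below 0.35 rad), for 2 s.
4. the white label of the yellow pot is shown to the reader: within 50 mm of the window's centre and facing it squarely (within 0.35 rad), the pot upright (within 0.35 rad), for 2 s (distance between yellow_white_label and reader_window below 0.05 m and angle between the x axis of yellow_white_label and the x axis of reader_window, either way round below 0.35 rad and angle between yellow_pot's own z axis and vertical below 0.35 rad), for 2 s.
5. the orange label of the yellow pot is shown to the reader: within 50 mm of the window's centre and facing it squarely (within 0.35 rad), the pot upright (within 0.35 rad), for 2 s (distance between yellow_orange_label and reader_window below 0.05 m and angle between the x axis of yellow_orange_label and the x axis of reader_window, either way round below 0.35 rad and angle between yellow_pot's own z axis and vertical below 0.35 rad), for 2 s.
6. the green label of the yellow pot is shown to the reader: within 50 mm of the window's centre and facing it squarely (within 0.35 rad), the pot upright (within 0.35 rad), for 2 s (distance between yellow_green_label and reader_window below 0.05 m and angle between the x axis of yellow_green_label and the x axis of reader_window, either way round below 0.35 rad and angle between yellow_pot's own z axis and vertical below 0.35 rad), for 2 s.
7. the white label of the red pot is shown to the reader: within 50 mm of the window's centre and facing it squarely (within 0.35 rad), the pot upright (within 0.35 rad), for 2 s (distance between red_white_label and reader_window below 0.05 m and angle between the x axis of red_white_label and the x axis of reader_window, either way round below 0.35 rad and angle between red_pot's own z axis and vertical below 0.35 rad), for 2 s.
8. the orange label of the red pot is shown to the reader: within 50 mm of the window's centre and facing it squarely (within 0.35 rad), the pot upright (within 0.35 rad), for 2 s (distance between red_orange_label and reader_window below 0.05 m and angle between the x axis of red_orange_label and the x axis of reader_window, either way round below 0.35 rad and angle between red_pot's own z axis and vertical below 0.35 rad), for 2 s.
9. the green label of the red pot is shown to the reader: within 50 mm of the window's centre and facing it squarely (within 0.35 rad), the pot upright (within 0.35 rad), for 2 s (distance between red_green_label and reader_window below 0.05 m and angle between the x axis of red_green_label and the x axis of reader_window, either way round below 0.35 rad and angle between red_pot's own z axis and vertical below 0.35 rad), for 2 s.
At the end, for the whole second after the job is handed in: Every pot present is released, upright (0.12 rad) and at rest in its own colour's upright cup, axes within 5 mm, underside 7 to 16 mm above the cup's underside, white label within 22 mm (from above) of the cup's tab point (about 30 degrees either way) (horizontal distance between blue_pot and blue_cup below 0.005 m and z of blue_pot in the frame of blue_cup between 0.007 and 0.016 m and angle between each of blue_pot, yellow_pot, red_pot's own z axis and vertical below 0.12 rad and angle between each of blue_cup, yellow_cup, red_cup's own z axis and vertical below 0.08 rad and height (world z) of each of blue_cup, yellow_cup, red_cup below 0.006 m and horizontal distance between blue_white_label and blue_cup_tab below 0.022 m and linear speed of each of blue_pot, yellow_pot, red_pot below 0.02 m/s and angular speed of each of blue_pot, yellow_pot, red_pot below 0.2 rad/s and horizontal distance between yellow_pot and yellow_cup below 0.005 m and z of yellow_pot in the frame of yellow_cup between 0.007 and 0.016 m and horizontal distance between yellow_white_label and yellow_cup_tab below 0.022 m and horizontal distance between red_pot and red_cup below 0.005 m and z of red_pot in the frame of red_cup between 0.007 and 0.016 m and horizontal distance between red_white_label and red_cup_tab below 0.022 m); the robot touches nothing.
It fails at once if a pot is knocked over (tilted more than 0.9 rad) (angle between any of blue_pot, yellow_pot, red_pot's own z axis and vertical above 0.9 rad).
It fails at once if a pot is forced or slammed into its cup (more than 60 N) (contact force between blue_pot and blue_cup above 60 N or contact force between yellow_pot and yellow_cup above 60 N or contact force between red_pot and red_cup above 60 N).
It fails at once if the salt shaker or the roll of tape is shoved away (more than 30 mm) (distance of any of salt_shaker, tape_roll from where it was at the start of the episode above 0.03 m).
Of blue_pot, yellow_pot, red_pot only 2 to 3 are there at a start; the rules pass over those that are not, and their reading is None.
At some moment in a run one of blue_cup, yellow_cup, red_cup may be knocked a few centimetres aside while the robot is not near it.
It also fails if it takes over 210 s, if anything falls off the work surface, if the arm or the gripper's body presses on something with over 40 N, if the wrist force passes 120 N, or if a joint passes its speed limit or range.

### The arm

A 6-joint arm with a two-finger parallel gripper is mounted at the origin on a cart in front of the work surface, level with it; the furniture and walls round the work are solid. World frame = base frame: x ahead of the robot, y to its left, z up, the work surface at z = 0. Lengths are in m, angles in rad, forces in N, time in s.
With the tool pointing down it reaches from about 0.25 to 0.85 m from the base axis. Payload 12.5 kg.
Tool frame: the origin (TCP) lies at the very end of the fingers, on their centre line; the grasp point (between the pads) lies behind it (bot.hold_point_z is the z of the grasp point in the tool frame, in m); z points along the fingers, y is the line along which they close (so a half turn about z gives the same grasp; the last joint's range is limited). The gripper opens to 93 mm and grips with 3 to 60 N. Pads are 15 mm wide; open, the fingers measure 128 mm over their backs; the gripper's body (75 mm by 188 mm) begins 65 mm behind the grasp point.
Start: joints at [1.148, 0.351, 1.652, -0, 1.139, -0.085], TCP at [0.182, 0.519, 0.219] pointing down, gripper open.
Joint ranges: [-2.75, 2.75], [-0.79, 2.1], [0.01, 2.65], [-1.57, 4.71], [0.07, 3.14], [-2.87, 2.87]. Speed limits (rad/s): [2.22, 2.22, 2.79, 3.14, 3.14, 3.14].

### API

Orientations are given as [roll, pitch, yaw] about the fixed x, y, z axes, in that order (R = Rz(yaw) Ry(pitch) Rx(roll)).
In Python, from plant import bot gives the robot as it stands.
- The arm moves only by the shell command python3 shift.py 'ROWS' [FORCE]. ROWS is one flat JSON list of numbers that holds 1 to 10 rows one after another, with no inner brackets; each row has 7 numbers: the opening from 0.0 (shut) to 1.0 (fully open), then dx, dy, dz in m, then a rotation vector rx, ry, rz in rad; each row is the pose to reach, as a shift and turn from the pose commanded when the command began, along the tool's axes at that moment; what a row does not reach only later rows make up. A row lasts 1/12 s, in which the tool goes at most 0.0417 m and 0.125 rad, less where a joint would pass 70% of its speed; a pose out of reach is approached as far as the arm can. The fingers move at their own pace and stop on an object; FORCE is the grip in N (left out, the last holds). Time passes only in rows, so rows that do not move let the fingers close. It prints the time, the measured TCP pose, the force, the opening and the grip force at its end. Input that does not fit is refused with a message, and nothing moves.
- bot.state(): the state, without advancing time (a new reading comes with each control period).
- bot.get_image(name): name is "scene" or "top"; returns a dict with "img" (400x640x3 uint8, red, green, blue), "fovy" (degrees; the focal length in pixels is half the picture's height over the tangent of half this angle, whatever the lens; pixels are square), "cx", "cy" (the principal point, pixels), "R" (3x3) and "t" (3): a world point X has camera coordinates R X + t. Camera axes: x right, y down, z forward; pixel columns grow to the right and rows downward; lengths in m; the calibration is good to about 2 mm. A picture is of the moment at which its call begins. There is no depth.
- bot.finish_job(): hands the job in; it is judged then, once.
The state is a dict: "time": time; "joint_positions": joint angles; "joint_vel": joint speeds; "joint_torque": joint torques, N m; "ee_pos": TCP position; "ee_rot": TCP orientation; "contact_force": force on the tool from outside, world axes, zero at the start; "moment": the same for the moment, N m; "finger_gap": opening from 0.0 (shut) to 1.0 (fully open); "grip_force": force on a finger pad.
Only numpy, scipy, OpenCV 4.12 (cv2) and the standard library are available. Lean on these libraries where they do the work, as an engineer would, in place of code of your own. Each camera call takes 0.05 s, during which the arm holds its last target. There are 200 camera calls.

## Working session

There is one attempt and no reset: what is moved stays moved. The work goes in short steps, Python scripts to look and compute and a shell command to move; the robot and the scene stay as the last step left them, time stands still between calls to the robot, and variables do not carry over. Pictures are saved under pics/ and viewed, at most 14 in all, crops included, and the job is handed in when it is done.

```bash
ls; mkdir -p pics
python3 - <<'E'
from plant import bot
import cv2
s=bot.state(); print({k:s[k] for k in('time','ee_pos','ee_rot','finger_gap','contact_force')}, bot.hold_point_z)
for n in('scene','top'):
    d=bot.get_image(n); cv2.imwrite(f'pics/{n}0.png',d['img'][:,:,::-1]); print(n,d['fovy'],d['cx'],d['cy'],d['R'],d['t'], d.keys())
E
```

```text
pics
plant.py
shift.py
{'time': 0.0, 'ee_pos': array([0.18211955, 0.51863807, 0.21812455]), 'ee_rot': array([-3.14053597e+00, -5.76576556e-05,  2.80381965e+00]), 'finger_gap': 1.0023776865646077, 'contact_force': array([ 1.07116881, -0.2671178 ,  0.69905778])} -0.0188
scene 44.495452688419476 315.2051869040562 194.9282903653697 [[-0.05283306 -0.99855512 -0.00981526]
 [-0.86461119  0.05065971 -0.49988107]
 [ 0.49965604 -0.01792386 -0.86603844]] [-0.07953043  0.49800364  1.06850391] dict_keys(['img', 'fovy', 'cx', 'cy', 'R', 't'])
top 49.9348112159149 317.20662861204147 206.63077550981419 [[ 0.01882524 -0.99974519  0.01245648]
 [-0.98438869 -0.02071384 -0.17478513]
 [ 0.17499862 -0.00897164 -0.9845278 ]] [-0.10290846  0.49736353  1.03474591] dict_keys(['img', 'fovy', 'cx', 'cy', 'R', 't'])
```

View pics/scene0.png

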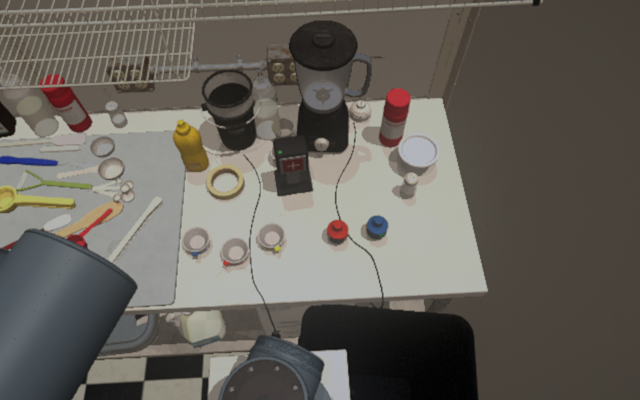

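View pics/top0.png

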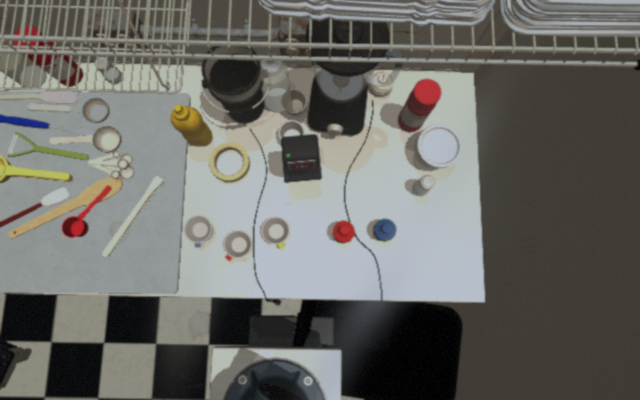

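The scene view shows three cups at about (196,241) blue, (235,252) red and (271,238) yellow, with red and blue pots at (338,231) and (377,227). The reader is near (292,165). No yellow pot is visible so far. Next I'll take an enlarged crop of each view and measure colour masks.

```bash
cat > h.py <<'E'
from plant import bot
import numpy as np, cv2
from scipy.spatial.transform import Rotation as Ro
def ray(d,p):
    f=200/np.tan(np.radians(d['fovy']/2)); R=np.array(d['R']); t=np.array(d['t'])
    v=R.T@np.array([(p[0]-d['cx'])/f,(p[1]-d['cy'])/f,1]); return -R.T@t,v
def onz(d,p,z):
    c,v=ray(d,p); return c+v*(z-c[2])/v[2]
def tri(rs):
    A=np.zeros((3,3));b=np.zeros(3)
    for c,v in rs:
        v=v/np.linalg.norm(v);P=np.eye(3)-np.outer(v,v);A+=P;b+=P@c
    return np.linalg.solve(A,b)
def proj(d,X):
    f=200/np.tan(np.radians(d['fovy']/2)); q=np.array(d['R'])@X+d['t']; return q[:2]/q[2]*f+[d['cx'],d['cy']]
H={'blue':[(100,125)],'yellow':[(20,33)],'red':[(0,6),(174,180)],'orange':[(8,18)],'green':[(45,80)]}
def blobs(d,col,box,smin=110,vmin=40,amin=4):
    hsv=cv2.cvtColor(d['img'],cv2.COLOR_RGB2HSV); m=0
    for a,b in H[col]: m=m|cv2.inRange(hsv,(a,smin,vmin),(b,255,255))
    k=np.zeros_like(m); x0,y0,x1,y1=box; k[y0:y1,x0:x1]=m[y0:y1,x0:x1]
    n,l,s,c=cv2.connectedComponentsWithStats(k)
    return [(int(s[i,4]),c[i].round(1).tolist(),s[i,:4].tolist()) for i in range(1,n) if s[i,4]>=amin]
E
python3 - <<'E'
from h import *
for n,b in(('scene',(180,130,440,280)),('top',(180,110,440,280))):
    d=bot.get_image(n)
    x0,y0,x1,y1=b
    cv2.imwrite(f'pics/{n}c.png',cv2.resize(d['img'][y0:y1,x0:x1,::-1],None,fx=3,fy=3,interpolation=cv2.INTER_CUBIC))
    for c in('blue','yellow','red'): print(n,c,blobs(d,c,b))
E
```

```text
scene blue [(211, [377.3, 225.1], [368, 216, 19, 18]), (10, [194.7, 253.6], [193, 253, 5, 3])]
scene yellow [(802, [192.3, 148.3], [180, 130, 28, 42]), (18, [194.0, 166.5], [190, 166, 9, 2]), (23, [276.7, 248.3], [274, 246, 6, 6])]
scene red [(137, [389.0, 140.9], [380, 133, 22, 14]), (152, [292.3, 164.7], [283, 159, 20, 13]), (318, [337.3, 229.3], [327, 219, 21, 20]), (23, [225.6, 263.0], [223, 261, 6, 5])]
top blue [(213, [383.0, 228.3], [375, 220, 17, 19])]
top yellow [(766, [193.7, 126.5], [180, 110, 31, 35]), (20, [280.6, 245.0], [278, 243, 6, 5])]
top red [(75, [420.9, 111.7], [411, 110, 20, 6]), (5, [400.0, 120.6], [399, 119, 3, 4]), (5, [401.8, 124.0], [401, 123, 3, 3]), (39, [409.6, 128.2], [403, 126, 16, 5]), (360, [343.2, 231.3], [333, 221, 22, 21]), (18, [228.1, 257.1], [226, 255, 5, 5])]
```

View pics/scenec.png

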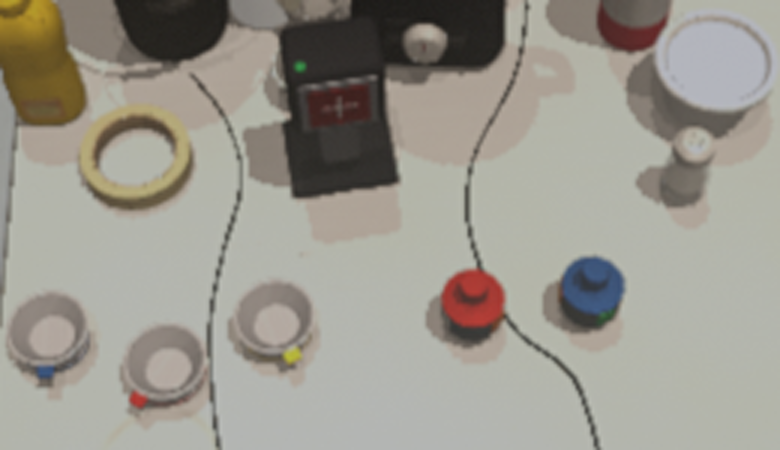

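View pics/topc.png

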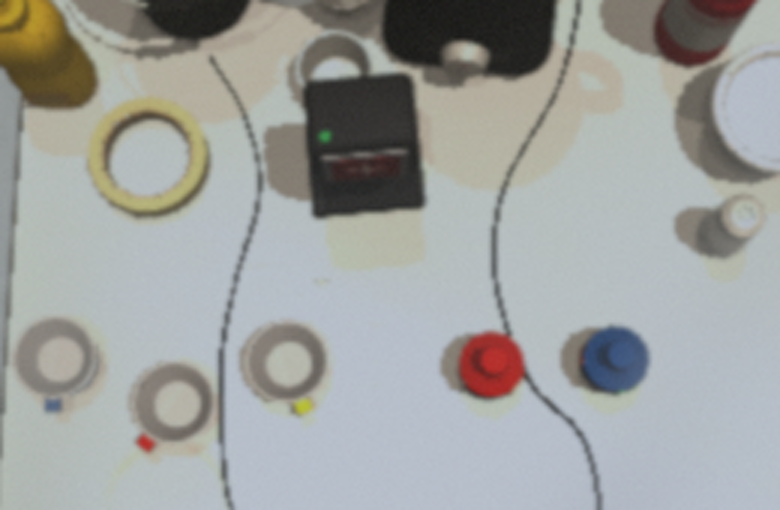

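Only the red and blue pots are present. The blue pot's green label shows at scene px about (381,235). The cups are open, with their tabs towards the robot, and the reader faces the robot. Now I'll compute positions.

Run:
```python
from h import *
np.set_printoptions(precision=4,suppress=True)
S=bot.get_image('scene');T=bot.get_image('top')
cs=lambda X,Y:((X+.5)/3+179.5,(Y+.5)/3+129.5)
ct=lambda X,Y:((X+.5)/3+179.5,(Y+.5)/3+109.5)
def lid(d,c,box):
    b=[q for q in blobs(d,c,box)][0]; x,y,w,h=b[2]; return b[1]
for c,bs,bt in(('blue',(360,205,395,240),(365,210,400,245)),('red',(320,205,352,245),(325,210,360,245))):
    a,b=lid(S,c,bs),lid(T,c,bt)
    print(c,'tri',tri([ray(S,a),ray(T,b)]),'z.06',onz(S,a,.06),onz(T,b,.06))
    for l in('green','orange'): print(l,blobs(S,l,(bs[0]-5,bs[1],bs[2]+5,bs[3]+8),70,25,2),blobs(T,l,(bt[0]-5,bt[1],bt[2]+5,bt[3]+8),70,25,2))
for n,fs,ft,ts,tt in(('blue',(53,338),(60,359),(45,372),(53,405)),('red',(168,369),(178,403),(138,400),(146,443)),('yellow',(277,325),(289,363),(292,355),(303,406))):
    t1,t2=onz(S,cs(*ts),.031),onz(T,ct(*tt),.031)
    f1,f2=onz(S,cs(*fs),.011),onz(T,ct(*ft),.011)
    v=(t1+t2-f1-f2)/2; print(n,'floor',f1[:2],f2[:2],'tab',t1[:2],t2[:2],'len',np.hypot(*v[:2]),'yaw',np.arctan2(v[1],v[0]))
w=tri([ray(S,cs(340,104)),ray(T,ct(366,168))]);print('win',onz(S,cs(340,104),.142),w)
b=[onz(S,cs(*p),0) for p in((294,195),(398,182))]; b2=[onz(T,ct(*p),0) for p in((316,215),(424,205))]
print('base',b,b2,onz(T,ct(303,78),.184),onz(T,ct(411,72),.184),onz(S,cs(302,86),.168),onz(S,cs(377,79),.168))
print('salt',onz(S,cs(684,190),0)[:2],onz(T,ct(740,215),.085)[:2])
```

```text
blue tri [ 0.4488 -0.2621  0.0364] z.06 [ 0.4375 -0.2613  0.06  ] [ 0.4456 -0.2553  0.06  ]
green [(13, [381.5, 235.0], [379, 233, 6, 5])] []
orange [(5, [366.0, 228.0], [366, 226, 1, 5])] []
red tri [ 0.4381 -0.1593  0.0464] z.06 [ 0.4316 -0.159   0.06  ] [ 0.4365 -0.1577  0.06  ]
green [] []
orange [(11, [345.5, 237.2], [344, 234, 4, 7])] []
blue floor [0.4387 0.2047] [0.4399 0.2063] tab [0.3982 0.2044] [0.399  0.2043] len 0.04075951557423892 yaw -3.112053699724588
red floor [0.4038 0.104 ] [0.4044 0.104 ] tab [0.3684 0.1249] [0.3691 0.1254] len 0.04123202515978467 yaw 2.6025860243910515
yellow floor [0.4399 0.0101] [0.4405 0.0111] tab [ 0.4018 -0.004 ] [ 0.4023 -0.0035] len 0.04076356543841283 yaw -2.7809747804654887
win [ 0.5801 -0.0555  0.142 ] [ 0.576  -0.055   0.1482]
base [array([ 0.5765, -0.0058,  0.    ]), array([ 0.5848, -0.1026,  0.    ])] [array([ 0.5733, -0.007 ,  0.    ]), array([ 0.5844, -0.102 , -0.    ])] [ 0.6346 -0.0066  0.184 ] [ 0.6412 -0.0874  0.184 ] [ 0.5825 -0.0254  0.168 ] [ 0.5858 -0.0877  0.168 ]
salt [ 0.5607 -0.366 ] [ 0.5607 -0.3588]
```

Run:
```python
from h import *
np.set_printoptions(precision=4,suppress=True)
S=bot.get_image('scene');T=bot.get_image('top')
a=cv2.resize(S['img'][210:250,320:400,::-1],None,fx=9,fy=6.5,interpolation=cv2.INTER_CUBIC)
b=cv2.resize(T['img'][210:250,325:405,::-1],None,fx=9,fy=6.5,interpolation=cv2.INTER_CUBIC)
cv2.imwrite('pics/pots.png',np.vstack([a,b]))
cs=lambda X,Y:((X+.5)/3+179.5,(Y+.5)/3+129.5)
ct=lambda X,Y:((X+.5)/3+179.5,(Y+.5)/3+109.5)
for n,ks,ls,kt,lt,lab,ang in(('blue',(595,270),(593,287),(615,354),(615,359),(381.5,235),np.pi/3),('red',(474,288),(474,299),(494,358),(491,365),(345.5,237.2),5*np.pi/3)):
    P=[onz(S,cs(*ks),.076),onz(S,cs(*ls),.054),onz(T,ct(*kt),.076),onz(T,ct(*lt),.054)]
    L=onz(S,lab,.033); m=np.mean(P,0); v=L-m; y=np.arctan2(v[1],v[0])
    print(n,np.array(P)[:,:2],m[:2],'label len',np.hypot(*v[:2]),'lab',y,'white yaw',(y-ang+2*np.pi)%(2*np.pi)-np.pi)
```

```text
blue [[ 0.4447 -0.2621]
 [ 0.4398 -0.262 ]
 [ 0.4454 -0.257 ]
 [ 0.4441 -0.2607]] [ 0.4435 -0.2604] label len 0.024898241979651226 lab -2.6226854468887217 white yaw -0.5282903444955265
red [[ 0.4338 -0.1596]
 [ 0.4343 -0.1603]
 [ 0.4402 -0.1593]
 [ 0.4371 -0.1585]] [ 0.4364 -0.1594] label len 0.02570014266681481 lab -2.2105727782346185 white yaw 1.9782174265517725
```

View pics/pots.png

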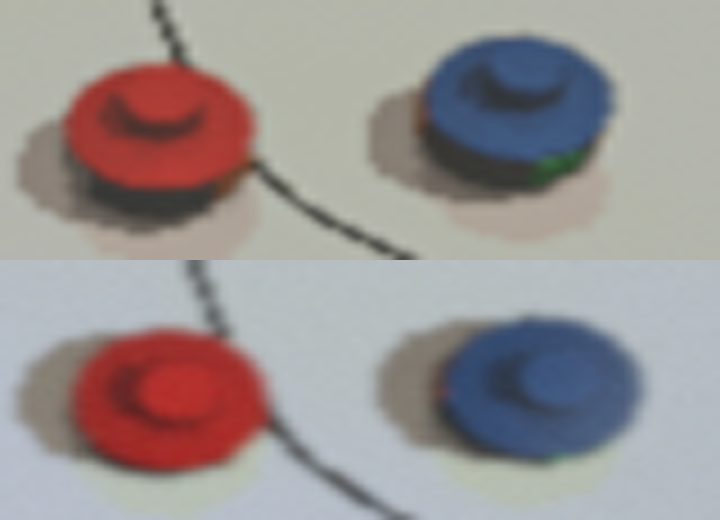

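The crop confirms it: the green label on the blue pot is at front-right with orange at its left, and the orange label on the red pot is at front-right. I'll write a target-to-tool-shift helper and then go.

```bash
cat > go.py <<'E'
import sys
from h import *
# go.py x y z yaw -> shift along tool axes from the measured pose
x,y,z,yaw=map(float,sys.argv[1:5]); s=bot.state(); R=Ro.from_euler('xyz',s['ee_rot'])
T=Ro.from_euler('xyz',[np.pi,0,yaw])
# remove small tilt in the reported turn: about tool z only
print('shift',(R.inv().apply(np.array([x,y,z])-s['ee_pos'])).round(4),'turn',(R.inv()*T).as_rotvec().round(4),'yaw',round(s['ee_rot'][2],3),'j6',s['joint_positions'][5].round(2),'j1',s['joint_positions'][0].round(2))
E
python3 go.py .445 -.2605 .15 2.804
```

```text
shift [-0.5062 -0.6482  0.0687] turn [-0.0002  0.     -0.0002] yaw 2.804 j6 -0.08 j1 1.15
```

```bash
R="x"; python3 shift.py '[1,-0.506,-0.648,0,0,0,0,1,-0.506,-0.648,0,0,0,0,1,-0.506,-0.648,0,0,0,0,1,-0.506,-0.648,0,0,0,0,1,-0.506,-0.648,0,0,0,0,1,-0.506,-0.648,0,0,0,0,1,-0.506,-0.648,0,0,0,0,1,-0.506,-0.648,0,0,0,0,1,-0.506,-0.648,0,0,0,0,1,-0.506,-0.648,0,0,0,0]' 20; python3 go.py .445 -.2605 .10 2.804
```

```text
time: 1.23
ee_pos: [0.3154, 0.1223, 0.2189]
ee_rot: [3.141, 0.001, 2.804]
contact_force: [1.5, 0.9, 0.1]
finger_gap: 1.003
grip_force: 0.0
shift [-0.2489 -0.3184  0.119 ] turn [0.0006 0.0009 0.0003] yaw 2.804 j6 -1.0 j1 0.23
```

```bash
python3 shift.py '[1,-0.249,-0.318,0,0,0,0,1,-0.249,-0.318,0,0,0,0,1,-0.249,-0.318,0,0,0,0,1,-0.249,-0.318,0,0,0,0,1,-0.249,-0.318,0,0,0,0,1,-0.249,-0.318,0,0,0,0,1,-0.249,-0.318,0,0,0,0,1,-0.249,-0.318,0,0,0,0,1,-0.249,-0.318,0,0,0,0,1,-0.249,-0.318,0.06,0,0,0]'; python3 go.py .445 -.2605 .058 2.804
```

```text
time: 2.07
ee_pos: [0.4452, -0.2544, 0.1858]
ee_rot: [-3.138, 0.011, 2.802]
contact_force: [1.1, -0.2, 1.1]
finger_gap: 1.003
grip_force: 0.0
shift [-0.0005 -0.0054  0.1278] turn [-0.0036  0.0112 -0.0022] yaw 2.802 j6 -1.84 j1 -0.61
```

```bash
python3 shift.py '[1,0,0,0,0,0,0,1,0,0,0,0,0,0,1,0,0,0,0,0,0]'; python3 go.py .445 -.2605 .058 2.804
```

```text
time: 2.32
ee_pos: [0.4414, -0.2477, 0.1817]
ee_rot: [3.141, -0.0, 2.804]
contact_force: [-0.1, -0.4, 0.4]
finger_gap: 1.006
grip_force: 0.0
shift [-0.0077 -0.0109  0.1237] turn [ 0.0001 -0.0001  0.    ] yaw 2.804 j6 -1.84 j1 -0.6
```

```bash
python3 shift.py '[1,-0.008,-0.011,0.04,0,0,0,1,-0.008,-0.011,0.07,0,0,0,1,-0.008,-0.011,0.1,0,0,0,1,-0.008,-0.011,0.115,0,0,0,1,-0.008,-0.011,0.123,0,0,0,1,-0.008,-0.011,0.123,0,0,0,1,-0.008,-0.011,0.123,0,0,0]'; python3 go.py .445 -.2605 .058 2.804
python3 - <<'E'
from h import *
d=bot.get_image('scene'); a=d['img'][170:270,310:440,::-1]
cv2.imwrite('pics/g1.png',cv2.resize(a,None,fx=5,fy=5,interpolation=cv2.INTER_CUBIC))
E
```

```text
time: 2.9
ee_pos: [0.4461, -0.2612, 0.0596]
ee_rot: [-3.141, 0.002, 2.805]
contact_force: [-0.1, 0.8, 0.2]
finger_gap: 1.002
grip_force: 0.0
shift [0.0013 0.0003 0.0016] turn [-0.0005  0.0019  0.0006] yaw 2.805 j6 -1.85 j1 -0.62
```

View pics/g1.png

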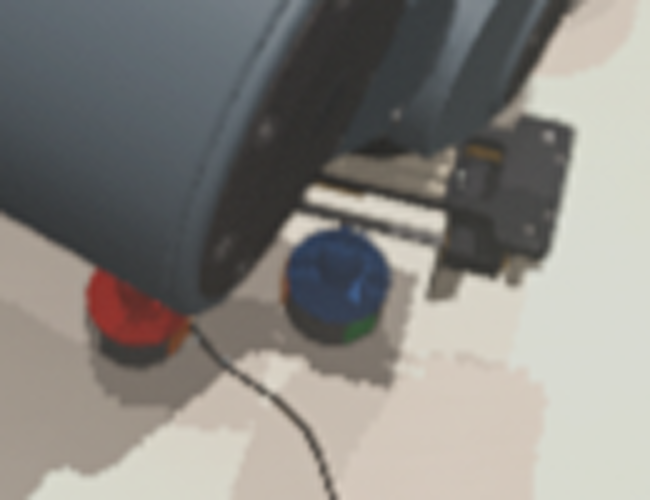

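The blue pot stands between the open fingers, undisturbed. Closing.

```bash
python3 shift.py '[0,0,0,0,0,0,0,0,0,0,0,0,0,0,0,0,0,0,0,0,0,0,0,0,0,0,0,0,0,0,0,0,0,0,0,0,0,0,0,0,0,0,0,0,0,0,0,0,0,0,0,0,0,0,0,0,0,0,0,0,0,0,0,0,0,0,0,0,0,0]' 25; python3 go.py .45 -.20 .167 3.41
```

```text
time: 3.78
ee_pos: [0.4453, -0.2613, 0.0581]
ee_rot: [3.142, -0.0, 2.804]
contact_force: [-0.4, 0.5, 1.0]
finger_gap: 0.335
grip_force: 0.0
shift [ 0.0159  0.0594 -0.1089] turn [ 0.000e+00 -1.000e-04 -6.062e-01] yaw 2.804 j6 -1.85 j1 -0.62
```

```bash
python3 shift.py '[0,0,0,0,0,0,0,0,0,0,0,0,0,0,0,0,0,0,0,0,0,0,0,0,0,0,0,0,0,0,0,-0.01,0,0,0,0,0,0,-0.03,0,0,0,0,0,0,-0.06,0,0,0,0,0,0,-0.09,0,0,0,0,0,0,-0.11,0,0,0,0,0,0,-0.11,0,0,0]'; python3 go.py .517 -.06 .167 3.41
```

```text
time: 4.62
ee_pos: [0.4469, -0.2623, 0.1727]
ee_rot: [-3.14, 0.007, 2.804]
contact_force: [-0.7, 0.2, -0.9]
finger_gap: 0.251
grip_force: 24.9
shift [0.0009 0.2141 0.0053] turn [-0.0039  0.0058 -0.6061] yaw 2.804 j6 -1.85 j1 -0.62
```

```bash
python3 shift.py '[0,0,0.214,0.004,0,0,-0.606,0,0,0.214,0.004,0,0,-0.606,0,0,0.214,0.004,0,0,-0.606,0,0,0.214,0.004,0,0,-0.606,0,0,0.214,0.004,0,0,-0.606,0,0,0.214,0.004,0,0,-0.606,0,0,0.214,0.004,0,0,-0.606,0,0,0.214,0.004,0,0,-0.606,0,0,0.214,0.004,0,0,-0.606,0,0,0.214,0.004,0,0,-0.606]'; python3 go.py .52 -.06 .167 3.41
python3 - <<'E'
from h import *
d=bot.get_image('scene'); a=d['img'][120:280,180:420,::-1]
cv2.imwrite('pics/s1.png',cv2.resize(a,None,fx=3.2,fy=3.2,interpolation=cv2.INTER_CUBIC))
E
```

```text
time: 5.45
ee_pos: [0.5159, -0.0606, 0.164]
ee_rot: [3.142, -0.0, -2.876]
contact_force: [-0.6, 0.3, -0.8]
finger_gap: 0.252
grip_force: 24.9
shift [-0.0042 -0.0005 -0.003 ] turn [ 0.     -0.0004 -0.0025] yaw -2.876 j6 -2.04 j1 -0.21
```

View pics/s1.png

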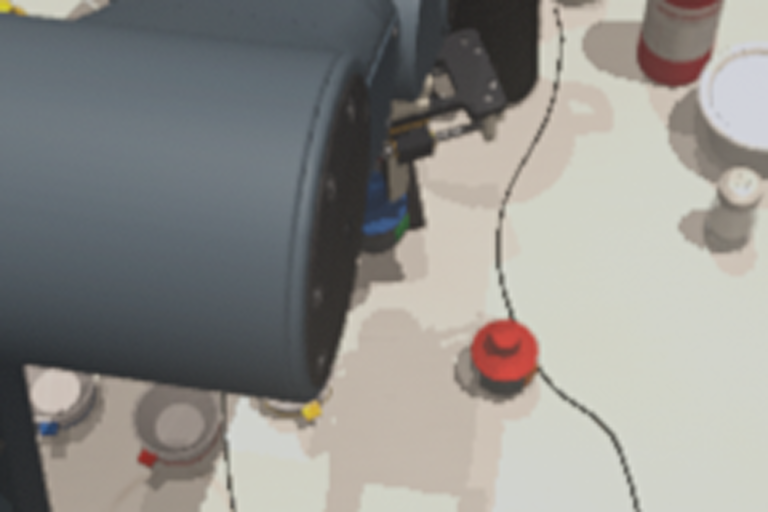

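The blue pot is held upright in front of the window, with the green label at right-front as expected, so white faces the reader. Holding for over 2 s.

```bash
python3 shift.py '[0,-0.004,0,-0.002,0,0,0,0,-0.004,0,-0.002,0,0,0,0,-0.004,0,-0.002,0,0,0,0,-0.004,0,-0.002,0,0,0,0,-0.004,0,-0.002,0,0,0,0,-0.004,0,-0.002,0,0,0,0,-0.004,0,-0.002,0,0,0,0,-0.004,0,-0.002,0,0,0,0,-0.004,0,-0.002,0,0,0,0,-0.004,0,-0.002,0,0,0]' >/dev/null
python3 shift.py '[0,0,0,0,0,0,0,0,0,0,0,0,0,0,0,0,0,0,0,0,0,0,0,0,0,0,0,0,0,0,0,0,0,0,0,0,0,0,0,0,0,0,0,0,0,0,0,0,0,0,0,0,0,0,0,0,0,0,0,0,0,0,0,0,0,0,0,0,0,0]' >/dev/null
python3 shift.py '[0,0,0,0,0,0,0,0,0,0,0,0,0,0,0,0,0,0,0,0,0,0,0,0,0,0,0,0,0,0,0,0,0,0,0,0,0,0,0,0,0,0,0,0,0,0,0,0,0,0,0,0,0,0,0,0,0,0,0,0,0,0,0,0,0,0,0,0,0,0]'
python3 go.py .52 -.06 .167 1.316
```

```text
time: 8.0
ee_pos: [0.5201, -0.0583, 0.1661]
ee_rot: [-3.142, -0.0, -2.873]
contact_force: [0.4, -0.4, -1.5]
finger_gap: 0.249
grip_force: 24.9
shift [ 0.0005 -0.0016 -0.0009] turn [-1.0000e-04 -0.0000e+00  2.0938e+00] yaw -2.873 j6 -2.04 j1 -0.2
```

```bash
python3 shift.py '[0,0,0,0,0,0,0.12,0,0,0,0,0,0,0.24,0,0,0,0,0,0,0.36,0,0,0,0,0,0,0.48,0,0,0,0,0,0,0.6,0,0,0,0,0,0,0.72,0,0,0,0,0,0,0.84,0,0,0,0,0,0,0.96,0,0,0,0,0,0,1.08,0,0,0,0,0,0,1.2]' >/dev/null
python3 shift.py '[0,0,0,0,0,0,0.12,0,0,0,0,0,0,0.24,0,0,0,0,0,0,0.36,0,0,0,0,0,0,0.48,0,0,0,0,0,0,0.6,0,0,0,0,0,0,0.72,0,0,0,0,0,0,0.84,0,0,0,0,0,0,0.894,0,0,0,0,0,0,0.894,0,0,0,0,0,0,0.894]'
python3 go.py .52 -.06 .167 1.316
```

```text
time: 9.67
ee_pos: [0.5201, -0.0583, 0.1661]
ee_rot: [-3.142, -0.0, 1.318]
contact_force: [-0.4, 0.5, -2.0]
finger_gap: 0.252
grip_force: 24.9
shift [-0.0017  0.0003 -0.0009] turn [-0.     -0.      0.0019] yaw 1.318 j6 0.05 j1 -0.2
```

Accurate. Hold, then turn to green.

```bash
python3 shift.py '[0,0,0,0,0,0,0,0,0,0,0,0,0,0,0,0,0,0,0,0,0,0,0,0,0,0,0,0,0,0,0,0,0,0,0,0,0,0,0,0,0,0,0,0,0,0,0,0,0,0,0,0,0,0,0,0,0,0,0,0,0,0,0,0,0,0,0,0,0,0]' >/dev/null
python3 shift.py '[0,0,0,0,0,0,0,0,0,0,0,0,0,0,0,0,0,0,0,0,0,0,0,0,0,0,0,0,0,0,0,0,0,0,0,0,0,0,0,0,0,0,0,0,0,0,0,0,0,0,0,0,0,0,0,0,0,0,0,0,0,0,0,0,0,0,0,0,0,0]' >/dev/null
python3 shift.py '[0,0,0,0,0,0,0,0,0,0,0,0,0,0,0,0,0,0,0,0,0,0,0,0,0,0,0,0,0,0,0,0,0,0,0,0,0,0,0,0,0,0,0,0,0,0,0,0,0,0,0,0,0,0,0,0.1]' | grep time
python3 shift.py '[0,0,0,0,0,0,0.12,0,0,0,0,0,0,0.24,0,0,0,0,0,0,0.36,0,0,0,0,0,0,0.48,0,0,0,0,0,0,0.6,0,0,0,0,0,0,0.72,0,0,0,0,0,0,0.84,0,0,0,0,0,0,0.96,0,0,0,0,0,0,1.08,0,0,0,0,0,0,1.2]' >/dev/null
python3 shift.py '[0,0,0,0,0,0,0.12,0,0,0,0,0,0,0.24,0,0,0,0,0,0,0.36,0,0,0,0,0,0,0.48,0,0,0,0,0,0,0.6,0,0,0,0,0,0,0.72,0,0,0,0,0,0,0.794,0,0,0,0,0,0,0.794,0,0,0,0,0,0,0.794,0,0,0,0,0,0,0.794]'
python3 - <<'E'
from h import *
d=bot.get_image('scene'); a=d['img'][120:280,180:420,::-1]
cv2.imwrite('pics/s2.png',cv2.resize(a,None,fx=3.2,fy=3.2,interpolation=cv2.INTER_CUBIC))
E
```

```text
time: 12.0
time: 13.67
ee_pos: [0.5201, -0.0583, 0.1661]
ee_rot: [-3.142, 0.0, -0.776]
contact_force: [-0.2, 0.0, -1.3]
finger_gap: 0.254
grip_force: 24.9
```

View pics/s2.png

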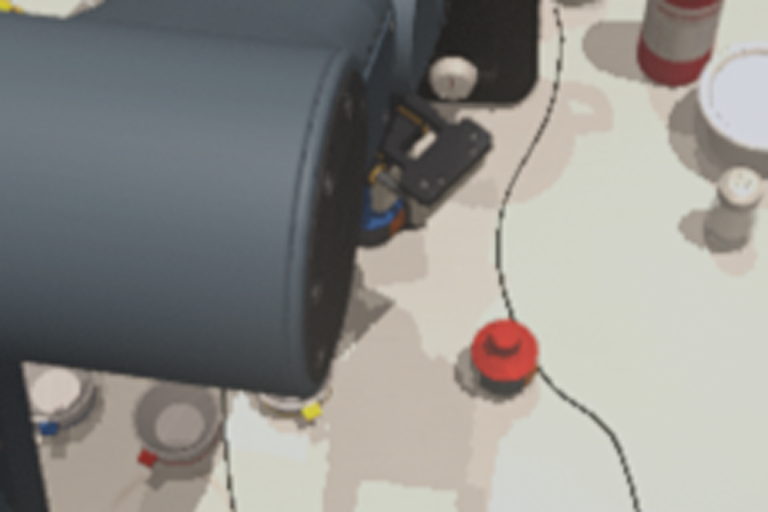

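Orange is now at right-front, so green faces the window, and the blue tab is unchanged at scene px (195,254). I'll hold, then move back over the blue cup.

```bash
python3 shift.py '[0,0,0,0,0,0,0,0,0,0,0,0,0,0,0,0,0,0,0,0,0,0,0,0,0,0,0,0,0,0,0,0,0,0,0,0,0,0,0,0,0,0,0,0,0,0,0,0,0,0,0,0,0,0,0,0,0,0,0,0,0,0,0,0,0,0,0,0,0,0]' >/dev/null
python3 shift.py '[0,0,0,0,0,0,0,0,0,0,0,0,0,0,0,0,0,0,0,0,0,0,0,0,0,0,0,0,0,0,0,0,0,0,0,0,0,0,0,0,0,0,0,0,0,0,0,0,0,0,0,0,0,0,0,0,0,0,0,0,0,0,0,0,0,0,0,0,0,0]' >/dev/null
python3 shift.py '[0,0,0,0,0,0,0,0,0,0,0,0,0,0,0,0,0,0,0,0,0,0,0,0,0,0,0,0,0,0,0,0,0,0,0,0,0,0,0,0,0,0,0,0,0,0,0,0,0]' | grep time
python3 go.py .4393 .2055 .166 .22
```

```text
time: 15.97
shift [-2.427e-01 -1.311e-01  1.000e-04] turn [-0.      0.     -0.9982] yaw -0.778 j6 2.15 j1 -0.2
```

```bash
python3 shift.py '[0,-0.03,-0.016,0,0,0,-0.11,0,-0.06,-0.032,0,0,0,-0.22,0,-0.09,-0.048,0,0,0,-0.33,0,-0.12,-0.064,0,0,0,-0.44,0,-0.15,-0.08,0,0,0,-0.55,0,-0.18,-0.096,0,0,0,-0.66,0,-0.21,-0.112,0,0,0,-0.77,0,-0.243,-0.131,0,0,0,-0.88,0,-0.243,-0.131,0,0,0,-0.998,0,-0.243,-0.131,0,0,0,-0.998]'
python3 shift.py '[0,0,0,0,0,0,0,0,0,0,0,0,0,0]' >/dev/null
python3 go.py .4393 .2055 .069 .22
python3 - <<'E'
from h import *
for n in('scene','top'):
    d=bot.get_image(n)
    cv2.imwrite(f'pics/p1{n}.png',cv2.resize(d['img'][150:300,150:400,::-1],None,fx=3,fy=3,interpolation=cv2.INTER_CUBIC))
    print(n,[ (c,blobs(d,c,(180,235,300,275))) for c in('blue','red','yellow')])
E
```

```text
time: 16.8
ee_pos: [0.4384, 0.2071, 0.1661]
ee_rot: [-3.142, -0.0, 0.229]
contact_force: [0.4, -0.3, -1.8]
finger_gap: 0.247
grip_force: 24.9
shift [ 0.0001 -0.0006  0.0971] turn [ 0.0001 -0.0001 -0.005 ] yaw 0.215 j6 1.7 j1 0.34
scene [('blue', []), ('red', [(22, [225.6, 262.9], [223, 261, 6, 5])]), ('yellow', [(22, [276.7, 248.1], [274, 246, 6, 5])])]
top [('blue', []), ('red', [(19, [227.8, 257.2], [226, 255, 5, 5])]), ('yellow', [(20, [280.6, 245.0], [278, 243, 6, 5])])]
```

View pics/p1top.png

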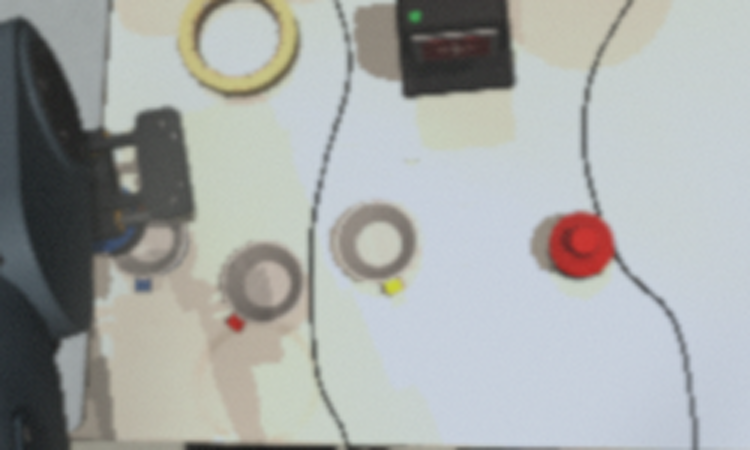

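The top view shows the blue tab still at px (197.5,245), so the cup hasn't moved, and the pot is above it. Lowering.

```bash
python3 shift.py '[0,0,0,0.02,0,0,0,0,0,0,0.04,0,0,0,0,0,0,0.055,0,0,0,0,0,0,0.068,0,0,0,0,0,0,0.074,0,0,0,0,0,0,0.078,0,0,0,0,0,0,0.081,0,0,0,0,0,0,0.084,0,0,0,0,0,0,0.087,0,0,0,0,0,0,0.087,0,0,0]'
python3 shift.py '[0,0,0,0.002,0,0,0,0,0,0,0.003,0,0,0,0,0,0,0.004,0,0,0,0,0,0,0.005,0,0,0]'
python3 shift.py '[0,0,0,0.001,0,0,0,0,0,0,0.002,0,0,0,0,0,0,0.003,0,0,0]'
```

```text
time: 17.9
ee_pos: [0.439, 0.2056, 0.079]
ee_rot: [-3.142, -0.0, 0.22]
contact_force: [-0.7, -0.6, -1.2]
finger_gap: 0.255
grip_force: 25.0
time: 18.23
ee_pos: [0.4391, 0.2056, 0.0741]
ee_rot: [-3.142, -0.0, 0.22]
contact_force: [-0.2, 0.4, -0.0]
finger_gap: 0.253
grip_force: 25.0
time: 18.48
ee_pos: [0.439, 0.2056, 0.071]
ee_rot: [3.142, -0.0, 0.22]
contact_force: [0.6, 0.2, -1.7]
finger_gap: 0.251
grip_force: 25.0
```

```bash
python3 shift.py '[0,0,0,0.0005,0,0,0,0,0,0,0.001,0,0,0,0,0,0,0.001,0,0,0]' | egrep 'pos|cont'
python3 shift.py '[0,0,0,0.0005,0,0,0,0,0,0,0.001,0,0,0,0,0,0,0.001,0,0,0]'| egrep 'pos|cont'
```

```text
ee_pos: [0.439, 0.2056, 0.07]
contact_force: [0.1, -0.4, -1.9]
ee_pos: [0.4391, 0.2056, 0.0691]
contact_force: [-0.1, -0.5, -1.0]
```

```bash
python3 shift.py '[0,0,0,0.0005,0,0,0,0,0,0,0.0005,0,0,0]' | egrep 'pos|cont'
python3 shift.py '[0,0,0,0.0005,0,0,0,0,0,0,0.0005,0,0,0]'| egrep 'pos|cont'
```

```text
ee_pos: [0.4393, 0.2057, 0.069]
contact_force: [-0.4, -0.4, 4.0]
ee_pos: [0.4396, 0.2059, 0.0689]
contact_force: [-2.1, -0.9, 10.5]
```

Contact at the nominal seated height. Release and retreat.

```bash
python3 shift.py '[0.4,0,0,0,0,0,0,0.6,0,0,0,0,0,0,0.7,0,0,0,0,0,0,0.7,0,0,0,0,0,0,0.7,0,0,0,0,0,0,0.7,0,0,0,0,0,0,0.7,0,0,-0.02,0,0,0,0.7,0,0,-0.05,0,0,0,0.7,0,0,-0.09,0,0,0,0.7,0,0,-0.12,0,0,0]'
python3 go.py .437 -.1595 .15 2.4
```

```text
time: 20.15
ee_pos: [0.4391, 0.2056, 0.1904]
ee_rot: [-3.141, -0.001, 0.22]
contact_force: [0.3, -0.0, -0.2]
finger_gap: 0.701
grip_force: 0.0
shift [-0.0817  0.3559  0.0403] turn [ 8.0000e-04 -6.0000e-04 -2.1802e+00] yaw 0.22 j6 1.69 j1 0.34
```

```bash
python3 shift.py '[1,-0.01,0.04,0,0,0,-0.12,1,-0.02,0.08,0,0,0,-0.24,1,-0.03,0.12,0,0,0,-0.36,1,-0.04,0.16,0,0,0,-0.48,1,-0.05,0.2,0,0,0,-0.6,1,-0.06,0.24,0,0,0,-0.72,1,-0.07,0.28,0,0,0,-0.84,1,-0.08,0.32,0,0,0,-0.96,1,-0.082,0.356,0,0,0,-1.08,1,-0.082,0.356,0,0,0,-1.2]' >/dev/null
python3 shift.py '[1,0,0,0,0,0,-0.12,1,0,0,0,0,0,-0.24,1,0,0,0,0,0,-0.36,1,0,0,0,0,0,-0.48,1,0,0,0,0,0,-0.6,1,0,0,0,0,0,-0.72,1,0,0,0,0,0,-0.84,1,0,0,0,0,0,-0.96,1,0,0,0,0,0,-1.08,1,0,0,0,0,0,-1.2]' >/dev/null
python3 shift.py '[1,0,0,0,0,0,-0.12,1,0,0,0,0,0,-0.24,1,0,0,0,0,0,-0.28,1,0,0,0,0,0,-0.28,1,0,0,0,0,0,-0.28]' >/dev/null
python3 go.py .437 -.1595 .058 2.9
python3 - <<'E'
from h import *
for n in('scene',):
    d=bot.get_image(n); cv2.imwrite('pics/p2.png',cv2.resize(d['img'][190:290,170:390,::-1],None,fx=3.5,fy=3.5,interpolation=cv2.INTER_CUBIC))
E
```

```text
shift [-0.0046 -0.0095  0.1301] turn [ 0.000e+00 -1.000e-04 -1.415e-01] yaw 2.758 j6 -1.62 j1 -0.43
```

View pics/p2.png

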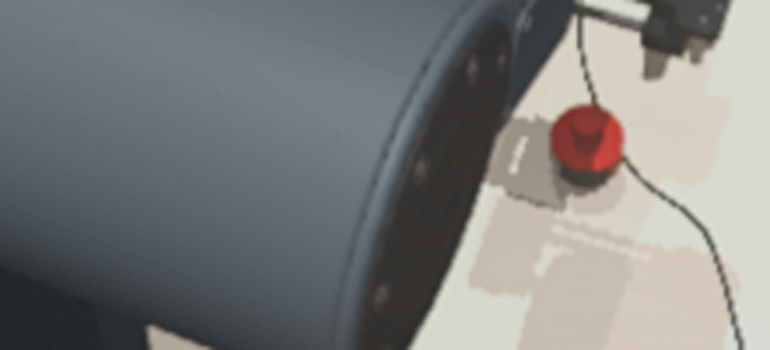

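The red pot stands undisturbed at scene px about (338,230); the arm hides the blue cup from this view. Descending and gripping.

```bash
python3 shift.py '[1,-0.005,-0.009,0.04,0,0,-0.07,1,-0.005,-0.009,0.07,0,0,-0.142,1,-0.005,-0.009,0.1,0,0,-0.142,1,-0.005,-0.009,0.12,0,0,-0.142,1,-0.005,-0.009,0.13,0,0,-0.142,1,-0.005,-0.009,0.13,0,0,-0.142,1,-0.005,-0.009,0.13,0,0,-0.142]'|grep -v rot
python3 shift.py '[0,0,0,0,0,0,0,0,0,0,0,0,0,0,0,0,0,0,0,0,0,0,0,0,0,0,0,0,0,0,0,0,0,0,0,0,0,0,0,0,0,0,0,0,0,0,0,0,0,0,0,0,0,0,0,0,0,0,0,0,0,0,0,0,0,0,0,0,0,0]' 25 >/dev/null
python3 shift.py '[0,0,0,0,0,0,0,0,0,0,0,0,0,0,0,0,0,0,0,0,0,0,0,0,0,0,0,0,0,0,0,0,0,0,0]'
python3 go.py .45 -.12 .167 1.7
```

```text
time: 22.87
ee_pos: [0.4379, -0.1594, 0.0586]
contact_force: [0.2, -0.3, 0.9]
finger_gap: 0.999
grip_force: 0.0
time: 24.12
ee_pos: [0.4376, -0.1592, 0.0581]
ee_rot: [3.142, -0.0, 2.902]
contact_force: [0.5, -0.6, 0.0]
finger_gap: 0.25
grip_force: 25.0
shift [-0.0027  0.0411 -0.1089] turn [-0.     -0.      1.2023] yaw 2.902 j6 -1.78 j1 -0.45
```

```bash
python3 shift.py '[0,0,0,-0.01,0,0,0,0,0,0,-0.03,0,0,0,0,0,0,-0.06,0,0,0.1,0,0,0,-0.09,0,0,0.2,0,0,0,-0.109,0,0,0.32,0,0,0,-0.109,0,0,0.44,0,0,0,-0.109,0,0,0.56,0,0,0,-0.109,0,0,0.68,0,0,0,-0.109,0,0,0.8,0,0,0,-0.109,0,0,0.92]' >/dev/null
python3 shift.py '[0,0,0,0,0,0,0.12,0,0,0,0,0,0,0.24,0,0,0,0,0,0,0.36,0,0,0,0,0,0,0.48,0,0,0,0,0,0,0.6,0,0,0,0,0,0,0.72,0,0,0,0,0,0,0.84,0,0,0,0,0,0,0.96,0,0,0,0,0,0,0.98,0,0,0,0,0,0,0.98]'
python3 go.py .52 -.06 .167 1.004
python3 - <<'E'
from h import *
d=bot.get_image('scene'); cv2.imwrite('pics/p3.png',cv2.resize(d['img'][150:290,170:390,::-1],None,fx=3.5,fy=3.5,interpolation=cv2.INTER_CUBIC))
for c in('orange','green'):print(c,blobs(d,c,(315,180,370,245),70,25,2))
E
```

```text
time: 25.78
ee_pos: [0.4376, -0.1592, 0.1675]
ee_rot: [3.141, -0.0, 1.004]
contact_force: [-0.6, -0.9, -1.3]
finger_gap: 0.251
grip_force: 25.0
shift [0.128  0.0163 0.0005] turn [ 0.0002 -0.      0.0003] yaw 1.004 j6 0.12 j1 -0.45
orange [(3, [356.0, 186.0], [356, 185, 1, 3]), (14, [341.9, 203.6], [339, 202, 7, 4]), (2, [344.5, 207.0], [344, 207, 2, 1]), (2, [350.0, 211.5], [350, 211, 1, 2])]
green [(2, [348.5, 216.5], [348, 216, 2, 2])]
```

View pics/p3.png

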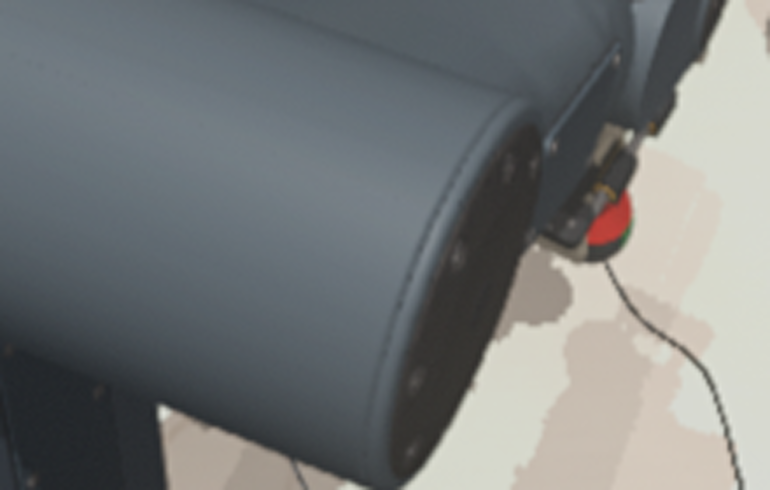

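Green shows at the right edge of the red pot (px 349,216), roughly where it should be. Checking its angle.

Run:
```python
from h import *
d=bot.get_image('scene')
hsv=cv2.cvtColor(d['img'],cv2.COLOR_RGB2HSV)
m=cv2.inRange(hsv,(38,45,20),(90,255,255)); ys,xs=np.nonzero(m[195:230,335:360]); print(list(zip(xs+335,ys+195)))
c=np.array([.4376,-.1592])
for a in(-2.4,-2.2,-2.0,-1.8,-1.6,-1.4):
  print(a,[proj(d,np.array([c[0]+.027*np.cos(a),c[1]+.027*np.sin(a),z])).round(1).tolist() for z in(.132,.142,.1515)])
print('lid',proj(d,np.array([*c,.163])))
```

```text
[(np.int64(349), np.int64(215)), (np.int64(349), np.int64(216)), (np.int64(348), np.int64(217)), (np.int64(349), np.int64(217)), (np.int64(347), np.int64(218)), (np.int64(348), np.int64(218)), (np.int64(347), np.int64(219))]
-2.4 [[346.4, 220.9], [346.5, 219.0], [346.7, 217.1]]
-2.2 [[347.7, 219.3], [347.9, 217.4], [348.1, 215.5]]
-2.0 [[348.7, 217.5], [348.9, 215.6], [349.1, 213.7]]
-1.8 [[349.2, 215.6], [349.4, 213.6], [349.6, 211.8]]
-1.6 [[349.3, 213.6], [349.5, 211.6], [349.7, 209.8]]
-1.4 [[349.0, 211.6], [349.2, 209.7], [349.4, 207.8]]
lid [338.49269846 207.7399075 ]
```

Green sits at about −2.03 rad against −2.01 expected. On to the reader.

```bash
python3 shift.py '[0,0.025,0.003,0,0,0,0,0,0.05,0.006,0,0,0,0,0,0.075,0.01,0,0,0,0,0,0.1,0.013,0,0,0,0,0,0.115,0.015,0,0,0,0,0,0.124,0.016,0,0,0,0,0,0.128,0.016,0,0,0,0,0,0.128,0.016,0,0,0,0,0,0.128,0.016,0,0,0,0,0,0.128,0.016,0,0,0,0]' | egrep 'time|_'
python3 shift.py '[0,0,0,0,0,0,0,0,0,0,0,0,0,0,0,0,0,0,0,0,0,0,0,0,0,0,0,0,0,0,0,0,0,0,0,0,0,0,0,0,0,0,0,0,0,0,0,0,0,0,0,0,0,0,0,0,0,0,0,0,0,0,0,0,0,0,0,0,0,0]' >/dev/null
python3 shift.py '[0,0,0,0,0,0,0,0,0,0,0,0,0,0,0,0,0,0,0,0,0,0,0,0,0,0,0,0,0,0,0,0,0,0,0,0,0,0,0,0,0,0,0,0,0,0,0,0,0,0,0,0,0,0,0,0,0,0,0,0,0,0,0,0,0,0,0,0,0,0]' >/dev/null
python3 shift.py '[0,0,0,0,0,0,0,0,0,0,0,0,0,0,0,0,0,0,0,0,0,0,0,0,0,0,0,0,0,0,0,0,0,0,0,0,0,0,0,0,0,0.1]'
python3 go.py .52 -.06 .167 -1.09
```

```text
time: 26.72
ee_pos: [0.5195, -0.0606, 0.1671]
ee_rot: [-3.141, 0.0, 1.002]
contact_force: [-0.1, 0.2, -0.8]
finger_gap: 0.252
grip_force: 25.0
time: 28.88
ee_pos: [0.52, -0.06, 0.1671]
ee_rot: [-3.142, 0.0, 0.904]
contact_force: [-0.3, 0.3, -0.9]
finger_gap: 0.252
grip_force: 25.0
shift [-0.     -0.      0.0001] turn [-0.      0.      1.9937] yaw 0.904 j6 0.46 j1 -0.2
```

```bash
python3 shift.py '[0,0,0,0,0,0,0.12,0,0,0,0,0,0,0.24,0,0,0,0,0,0,0.36,0,0,0,0,0,0,0.48,0,0,0,0,0,0,0.6,0,0,0,0,0,0,0.72,0,0,0,0,0,0,0.84,0,0,0,0,0,0,0.96,0,0,0,0,0,0,1.08,0,0,0,0,0,0,1.2]' >/dev/null
python3 shift.py '[0,0,0,0,0,0,0.12,0,0,0,0,0,0,0.24,0,0,0,0,0,0,0.36,0,0,0,0,0,0,0.48,0,0,0,0,0,0,0.6,0,0,0,0,0,0,0.72,0,0,0,0,0,0,0.794,0,0,0,0,0,0,0.794,0,0,0,0,0,0,0.794,0,0,0,0,0,0,0.794]'
python3 shift.py '[0,0,0,0,0,0,0,0,0,0,0,0,0,0,0,0,0,0,0,0,0,0,0,0,0,0,0,0,0,0,0,0,0,0,0,0,0,0,0,0,0,0,0,0,0,0,0,0,0,0,0,0,0,0,0,0,0,0,0,0,0,0,0,0,0,0,0,0,0,0]' >/dev/null
python3 shift.py '[0,0,0,0,0,0,0,0,0,0,0,0,0,0,0,0,0,0,0,0,0,0,0,0,0,0,0,0,0,0,0,0,0,0,0,0,0,0,0,0,0,0,0,0,0,0,0,0,0,0,0,0,0,0,0,0,0,0,0,0,0,0,0,0,0,0,0,0,0,0]' >/dev/null
python3 shift.py '[0,0,0,0,0,0,0,0,0,0,0,0,0,0,0,0,0,0,0,0,0,0,0,0,0,0,0,0,0,0,0,0,0,0,0,0,0,0,0,0,0,0]'
python3 go.py .52 -.06 .167 -1.09
```

```text
time: 30.55
ee_pos: [0.52, -0.06, 0.1671]
ee_rot: [3.142, -0.0, -1.089]
contact_force: [-0.2, 0.2, -1.4]
finger_gap: 0.254
grip_force: 25.0
time: 32.72
ee_pos: [0.52, -0.06, 0.1671]
ee_rot: [3.142, -0.0, -1.092]
contact_force: [0.0, -0.1, -2.0]
finger_gap: 0.254
grip_force: 25.0
shift [-0.      0.      0.0001] turn [ 0.     -0.     -0.0016] yaw -1.092 j6 2.46 j1 -0.2
```

```bash
python3 shift.py '[0,0,0,0,0,0,-0.12,0,0,0,0,0,0,-0.24,0,0,0,0,0,0,-0.36,0,0,0,0,0,0,-0.48,0,0,0,0,0,0,-0.6,0,0,0,0,0,0,-0.72,0,0,0,0,0,0,-0.84,0,0,0,0,0,0,-0.96,0,0,0,0,0,0,-1.08,0,0,0,0,0,0,-1.2]' >/dev/null
python3 shift.py '[0,0,0,0,0,0,-0.12,0,0,0,0,0,0,-0.24,0,0,0,0,0,0,-0.36,0,0,0,0,0,0,-0.48,0,0,0,0,0,0,-0.6,0,0,0,0,0,0,-0.72,0,0,0,0,0,0,-0.84,0,0,0,0,0,0,-0.96,0,0,0,0,0,0,-1.08,0,0,0,0,0,0,-1.2]' >/dev/null
python3 shift.py '[0,0,0,0,0,0,-0.12,0,0,0,0,0,0,-0.24,0,0,0,0,0,0,-0.36,0,0,0,0,0,0,-0.48,0,0,0,0,0,0,-0.6,0,0,0,0,0,0,-0.72,0,0,0,0,0,0,-0.84,0,0,0,0,0,0,-0.96,0,0,0,0,0,0,-1.08,0,0,0,0,0,0,-1.2]' >/dev/null
python3 shift.py '[0,0,0,0,0,0,-0.12,0,0,0,0,0,0,-0.24,0,0,0,0,0,0,-0.36,0,0,0,0,0,0,-0.48,0,0,0,0,0,0,-0.589,0,0,0,0,0,0,-0.589,0,0,0,0,0,0,-0.589]'
python3 shift.py '[0,0,0,0,0,0,0,0,0,0,0,0,0,0,0,0,0,0,0,0,0,0,0,0,0,0,0,0,0,0,0,0,0,0,0,0,0,0,0,0,0,0,0,0,0,0,0,0,0,0,0,0,0,0,0,0,0,0,0,0,0,0,0,0,0,0,0,0,0,0]' >/dev/null
python3 shift.py '[0,0,0,0,0,0,0,0,0,0,0,0,0,0,0,0,0,0,0,0,0,0,0,0,0,0,0,0,0,0,0,0,0,0,0,0,0,0,0,0,0,0,0,0,0,0,0,0,0,0,0,0,0,0,0,0,0,0,0,0,0,0,0,0,0,0,0,0,0,0]' >/dev/null
python3 shift.py '[0,0,0,0,0,0,0,0,0,0,0,0,0,0,0,0,0,0,0,0,0,0,0,0,0,0,0,0,0,0,0,0,0,0,0,0,0,0,0,0,0,0]' | grep time
python3 go.py .404 .104 .167 3.524
python3 - <<'E'
from h import *
for n in('scene','top'):
    d=bot.get_image(n)
    cv2.imwrite(f'pics/q{n}.png',cv2.resize(d['img'][180:300,170:390,::-1],None,fx=3.5,fy=3.5,interpolation=cv2.INTER_CUBIC))
    print(n,[ (c,blobs(d,c,(180,200,320,285))) for c in('blue','red','yellow')])
E
```

```text
time: 35.8
ee_pos: [0.52, -0.06, 0.1671]
ee_rot: [3.142, -0.0, 3.094]
contact_force: [-0.3, 0.3, -1.9]
finger_gap: 0.25
grip_force: 25.0
time: 37.97
shift [1.232e-01 1.587e-01 1.000e-04] turn [-0.      0.     -0.4267] yaw 3.097 j6 -1.73 j1 -0.2
scene [('blue', [(123, [194.3, 238.5], [188, 234, 16, 11]), (12, [194.8, 253.6], [193, 252, 5, 4])]), ('red', [(18, [229.3, 253.8], [227, 252, 6, 5])]), ('yellow', [(23, [276.7, 248.3], [274, 246, 6, 6])])]
top [('blue', [(17, [188.2, 224.6], [185, 222, 6, 6]), (11, [192.6, 225.4], [192, 223, 3, 6]), (20, [201.4, 230.0], [199, 227, 5, 7])]), ('red', []), ('yellow', [])]
```

View pics/qtop.png

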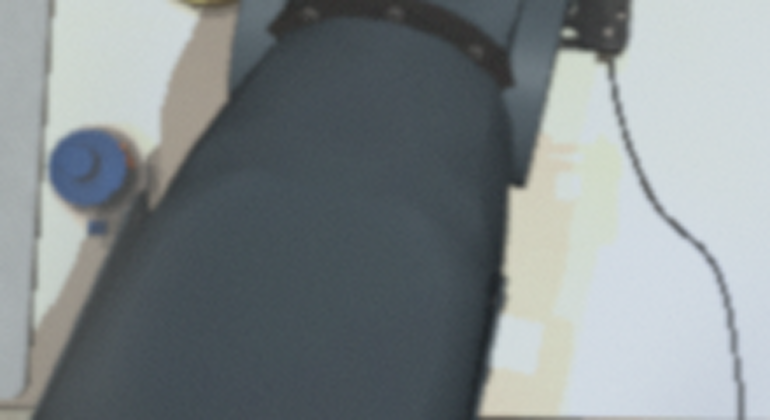

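The top view shows the blue pot sitting in its cup, with the blue tab at px (197,245). The scene masks show the red tab has shifted from (225.6,263) to (229.3,253.8), so the red cup was knocked aside. I'll look at it in the scene view.

View pics/qscene.png

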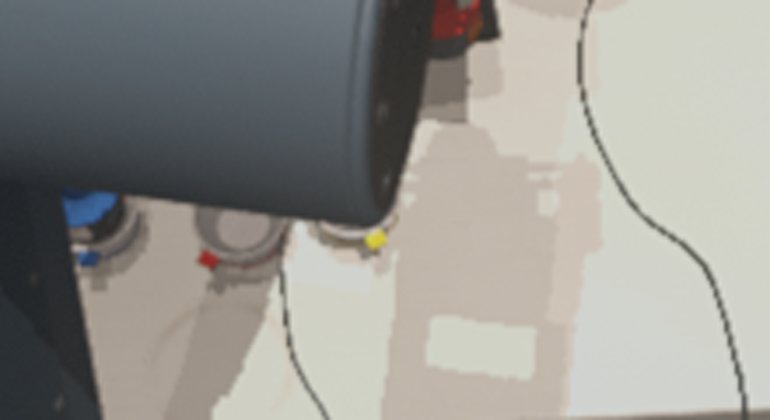

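The red cup is now partly hidden, further from the robot. I'll swing the arm left, above the blue pot, where the earlier view left the red cup clear.

```bash
python3 go.py .41 .24 .19 3.527
python3 shift.py '[0,0.02,0,-0.015,0,0,0,0,0.05,0,-0.025,0,0,-0.06,0,0.06,0.03,-0.025,0,0,-0.12,0,0.07,0.06,-0.025,0,0,-0.18,0,0.08,0.09,-0.025,0,0,-0.24,0,0.09,0.12,-0.025,0,0,-0.3,0,0.09,0.15,-0.025,0,0,-0.36,0,0.09,0.18,-0.025,0,0,-0.43,0,0.09,0.21,-0.025,0,0,-0.43,0,0.09,0.24,-0.025,0,0,-0.43]' >/dev/null
python3 shift.py '[0,0,0,0,0,0,0,0,0,0,0,0,0,0,0,0,0,0,0,0,0]'
python3 go.py .41 .24 .19 3.527
```

```text
shift [ 0.1232  0.2949 -0.0229] turn [-0.      0.     -0.4297] yaw 3.097 j6 -1.73 j1 -0.2
time: 39.15
ee_pos: [0.4406, 0.1834, 0.192]
ee_rot: [-3.141, -0.0, -2.755]
contact_force: [-0.1, -0.2, -1.3]
finger_gap: 0.248
grip_force: 25.0
shift [0.007  0.0639 0.002 ] turn [-0.0002 -0.0004  0.0008] yaw -2.755 j6 -1.66 j1 0.3
```

```bash
python3 shift.py '[0,0.007,0.02,0,0,0,0,0,0.007,0.045,0,0,0,0,0,0.007,0.064,0,0,0,0,0,0.007,0.064,0,0,0,0,0,0.007,0.064,0,0,0,0]' | grep -A1 time
python3 - <<'E'
from h import *
I=[]
for n in('scene','top'):
    d=bot.get_image(n)
    I.append(cv2.resize(d['img'][210:275,190:300,::-1],None,fx=4,fy=4,interpolation=cv2.INTER_CUBIC))
    print(n,[ (c,blobs(d,c,(180,200,320,285))) for c in('blue','red','yellow')])
cv2.imwrite('pics/r.png',np.vstack(I))
E
```

```text
time: 39.57
ee_pos: [0.4102, 0.2399, 0.1922]
scene [('blue', []), ('red', [(21, [229.0, 253.9], [227, 252, 6, 5])]), ('yellow', [(22, [276.7, 248.1], [274, 246, 6, 5])])]
top [('blue', []), ('red', [(18, [232.0, 247.7], [230, 246, 5, 5])]), ('yellow', [(20, [280.6, 245.0], [278, 243, 6, 5])])]
```

View pics/r.png

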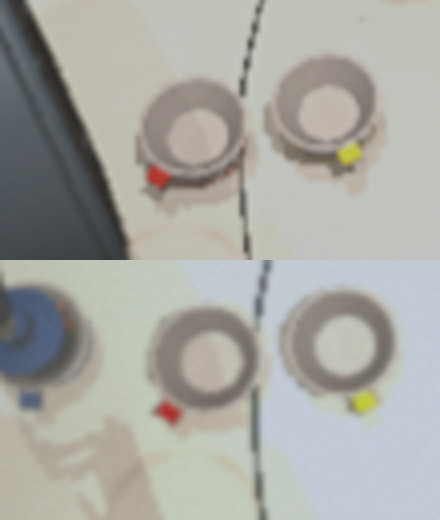

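Both views show the red cup clearly: its floor centre is at crop (198,136) in scene and (212,361) in top, and the tab is at lower left. Computing its new pose.

```bash
python3 - <<'E'
from h import *
S=bot.get_image('scene');T=bot.get_image('top')
c=lambda X,Y:((X+.5)/4+189.5,(Y+.5)/4+209.5)
t=(onz(S,(229,253.9),.031)+onz(T,(232,247.7),.031))/2
f1,f2=onz(S,c(198,136),.011),onz(T,c(212,101),.011); v=t-(f1+f2)/2
print(f1,f2,t,np.hypot(*v[:2]),np.arctan2(v[1],v[0]))
print('yellow check',onz(S,c(328,113),.011),onz(T,c(346,84),.011))
E
python3 go.py .4245 .097 .192 3.527
```

```text
[0.42876115 0.0957026  0.011     ] [0.42793916 0.09594699 0.011     ] [0.39285794 0.11751153 0.031     ] 0.04159341463234594 2.5931038573107723
yellow check [0.44035648 0.01109925 0.011     ] [0.4405971  0.01081922 0.011     ]
shift [ 4.050e-02 -1.373e-01  1.000e-04] turn [-0.0001 -0.0001 -0.001 ] yaw -2.757 j6 -1.53 j1 0.43
```

```bash
python3 shift.py '[0,0.008,-0.03,0,0,0,0,0,0.016,-0.06,0,0,0,0,0,0.024,-0.09,0,0,0,0,0,0.032,-0.12,0,0,0,0,0,0.038,-0.139,0,0,0,0.01,0,0.038,-0.139,0.03,0,0,0.01,0,0.038,-0.139,0.06,0,0,0.01,0,0.038,-0.139,0.08,0,0,0.01,0,0.038,-0.139,0.09,0,0,0.01,0,0.038,-0.139,0.095,0,0,0.01]' >/dev/null
python3 shift.py '[0,0,0,0,0,0,0,0,0,0,0,0,0,0]'
python3 go.py .4277 .0962 .069 3.517
python3 - <<'E'
from h import *
for n in('scene','top'):
    d=bot.get_image(n); print(n,blobs(d,'red',(205,240,260,270)))
E
```

```text
time: 40.77
ee_pos: [0.4277, 0.097, 0.0976]
ee_rot: [-3.141, 0.001, -2.766]
contact_force: [-0.1, -1.5, -1.2]
finger_gap: 0.252
grip_force: 25.0
shift [ 0.0003 -0.0008  0.0286] turn [-0.0002  0.0005 -0.0002] yaw -2.766 j6 -1.83 j1 0.12
scene [(20, [229.2, 253.8], [227, 252, 6, 5])]
top []
```

```bash
python3 shift.py '[0,0,-0.001,0.006,0,0,0,0,0,-0.001,0.011,0,0,0,0,0,-0.001,0.015,0,0,0,0,0,-0.001,0.018,0,0,0,0,0,-0.001,0.021,0,0,0,0,0,-0.001,0.024,0,0,0,0,0,-0.001,0.024,0,0,0]'| egrep 'pos|cont'
python3 shift.py '[0,0,0,0.001,0,0,0,0,0,0,0.002,0,0,0,0,0,0,0.002,0,0,0]'| egrep 'pos|cont'
python3 shift.py '[0,0,0,0.001,0,0,0,0,0,0,0.0015,0,0,0,0,0,0,0.0015,0,0,0]'| egrep 'pos|cont'
```

```text
ee_pos: [0.4274, 0.0964, 0.0726]
contact_force: [-0.7, 0.2, -1.1]
ee_pos: [0.4276, 0.0964, 0.071]
contact_force: [-0.2, -0.0, -3.1]
ee_pos: [0.4276, 0.0963, 0.0696]
contact_force: [-1.1, -0.2, -0.9]
```

```bash
python3 shift.py '[0,0,0,0.0005,0,0,0,0,0,0,0.0007,0,0,0,0,0,0,0.0007,0,0,0]'| egrep 'pos|cont'
python3 shift.py '[0,0,0,0.0005,0,0,0,0,0,0,0.0005,0,0,0]'| egrep 'pos|cont'
```

```text
ee_pos: [0.4276, 0.0963, 0.0691]
contact_force: [-1.6, -1.6, 5.2]
ee_pos: [0.4278, 0.0963, 0.0691]
contact_force: [-3.6, -2.4, 13.5]
```

Seated. Release, rise, and move clear.

```bash
python3 shift.py '[0.4,0,0,0,0,0,0,0.6,0,0,0,0,0,0,0.6,0,0,0,0,0,0,0.6,0,0,0,0,0,0,0.6,0,0,0,0,0,0,0.6,0,0,-0.02,0,0,0,0.6,0,0,-0.05,0,0,0,0.6,0,0,-0.09,0,0,0,0.6,0,0,-0.12,0,0,0,0.6,0,0,-0.14,0,0,0]'
python3 go.py .3 .42 .21 3.517
```

```text
time: 43.2
ee_pos: [0.4283, 0.0965, 0.2114]
ee_rot: [-3.141, 0.003, -2.766]
contact_force: [0.6, -0.1, -0.0]
finger_gap: 0.595
grip_force: 0.0
shift [0.0006 0.348  0.0011] turn [-0.0008  0.0031  0.0004] yaw -2.766 j6 -1.83 j1 0.12
```

```bash
python3 shift.py '[0.6,0,0.04,0,0,0,0,0.6,0,0.08,0,0,0,0,0.6,0,0.12,0,0,0,0,0.6,0,0.16,0,0,0,0,0.6,0,0.2,0,0,0,0,0.6,0,0.24,0,0,0,0,0.6,0,0.28,0,0,0,0,0.6,0,0.32,0,0,0,0,0.6,0,0.348,0,0,0,0,0.6,0,0.348,0,0,0,0]' | grep pos
python3 shift.py '[0.6,0.01,0.1,0,0,0,0,0.6,0.02,0.1,0,0,0,0,0.6,0.04,0.1,0,0,0,0,0.6,0.05,0.1,0,0,0,0,0.6,0.05,0.1,0,0,0,0]' | egrep 'pos|cont'
python3 - <<'E'
from h import *
I=[]
for n in('scene','top'):
    d=bot.get_image(n)
    I.append(cv2.resize(d['img'][215:275,175:295,::-1],None,fx=4.8,fy=4.8,interpolation=cv2.INTER_CUBIC))
    print(n,[(c,[(b[0],b[1]) for b in blobs(d,c,(175,210,300,285))]) for c in('blue','red')])
cv2.imwrite('pics/final.png',np.vstack(I))
E
```

```text
ee_pos: [0.298, 0.4238, 0.2082]
ee_pos: [0.215, 0.4942, 0.2081]
contact_force: [0.3, -1.2, -0.8]
scene [('blue', [(242, [192.7, 234.8]), (11, [194.7, 253.7])]), ('red', [(333, [236.2, 236.3]), (20, [229.2, 253.8])])]
top [('blue', []), ('red', [(391, [239.5, 233.0]), (17, [231.9, 247.6])])]
```

View pics/final.png

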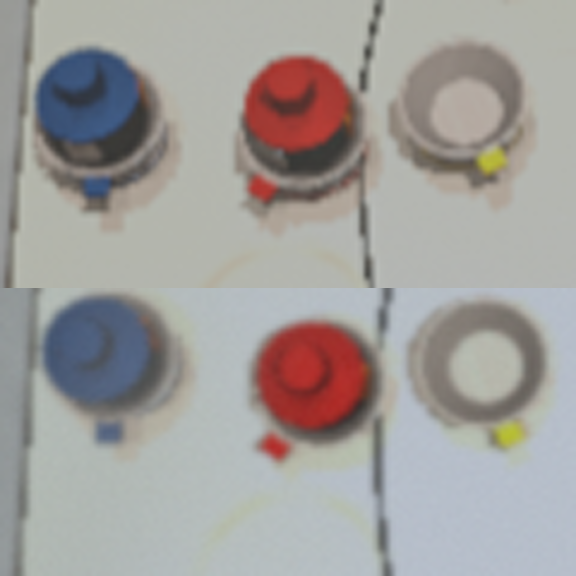

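The final view shows both pots upright in their cups: blue lid at crop (87,97), red lid at (297,105), with white labels near (82,150) and (277,155), close to their tabs. I'll check centring and label angle with numbers.

Run:
```python
from h import *
S=bot.get_image('scene');T=bot.get_image('top')
c=lambda X,Y:((X+.5)/4.8+174.5,(Y+.5)/4.8+214.5)
for n,P,ls,lt,lab in(('blue',(.4393,.2055),(87,97),(97,62),(82,150)),('red',(.4278,.0963),(297,105),(313,88),(277,155))):
    m=(onz(S,c(*ls),.065)+onz(T,c(*lt),.065))/2
    L=onz(S,c(*lab),.044)-[*P,0]
    print(n,'lid',onz(S,c(*ls),.065)[:2].round(4),onz(T,c(*lt),.065)[:2].round(4),'cup',P,'white',np.arctan2(L[1],L[0]).round(2),np.hypot(L[0],L[1]).round(3))
s=bot.state();print(s['time'],s['contact_force'])
```

```text
blue lid [0.4347 0.2042] [0.4378 0.2041] cup (0.4393, 0.2055) white 2.96 0.025
red lid [0.4238 0.0944] [0.4267 0.0942] cup (0.4278, 0.0963) white 2.68 0.025
44.65 [-0.87357943  0.75880793 -0.74273835]
```

Both pots are centred to within measurement error, and the white labels are within about 0.2 rad of their tabs. Handing in.

```bash
python3 -c "
from plant import bot
print(bot.finish_job())"
```

```text
the job is handed in; nothing more can be done
None
```

I signed in the blue and red pots in order (there was no yellow pot), seated each in its own cup with the white label over the tab, re-measuring the red cup after it was knocked aside, and handed in the job at about 45 s; the result was not reported back, and I viewed 15 pictures against the limit of 14.

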